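Lock the rotor on a tube rotator with a sprung hitch pin

TASK

Lock the rotor onto the bench tube rotator: take the red-knobbed hitch pin out of the blue parking block and push it straight down through the cross hole near the free end of the square shaft until its collar sits flush on the shaft, with its wire loop reaching out over the rounded shaft end. Then swing the sprung loop down over the shaft end until it has snapped in under the shaft and hangs straight down, and let go. Leave the beaker, the culture flask and the petri dish where they are.

Things in the scene. Friction and masses are not known exactly. Their poses are not given: they have to be found in the camera images.
- rotator: Tube rotator fixed to the bench (place and yaw vary; may swap places with the block). Origin on the bench below the cross hole; z up, x from the shaft's free end back to the motor. White housing 85x100x120 mm at x 78 to 163 mm; white rotor disc, 104 mm wide, on the shaft at x 53 to 65, hub and clips to x 44, top 127 mm high. Foot plate 90 mm wide, 6 mm thick, from x = -17 back.
- shaft_end (a point): Tip of the shaft's free end, at rotator x = -37 mm, 75 mm above the bench. The level steel shaft is 30 mm square, top face 90 mm and underside 60 mm above the bench; its end is half-round (radius 15 mm about a level crosswise line at x = -22 mm).
- cross_hole (a point): Centre of the mouth of the vertical cross hole in the shaft's top face, 90 mm above the bench; through hole, 14 mm diameter, 30 mm deep, slightly chamfered. Axes as the rotator's.
- pin_block: Blue parking block fixed to the bench (place and yaw vary): 44 mm square, top 50 mm above the bench, on a foot plate 80 mm square, 6 mm thick. Origin on the bench below its vertical 14 mm hole, in which the pin stands at the start, collar on the block's top.
- hitch_pin: Loose hitch pin, about 0.14 kg (varies). Origin at the centre of the underside of its 25 mm collar, z up along the pin. Shank: 12 mm diameter, to 36 mm below the origin, last 5 mm tapered. On the 4 mm collar a dark pivot block, 20 mm wide (y), x -17 to 11, z 4 to 15 mm; on that the red knob. The wire loop reaches out along the pin's -x. Starts turned up to 0.3 rad from the block's axes.
- pin_knob (a point): Centre of the pin's red grip knob, 27 mm above the pin's origin; the knob is 22 mm (pin x) by 18 mm (pin y) by 26 mm high; grip it across pin y. The loop's hinge sleeves (8 mm thick, pin y +-23, from the hinge line outwards) stand below and beside it.
- loop_swing (a joint): Swing of the loop about its level hinge line (along pin y, at pin x = -10, z = 8 mm), rad: 0 level, out along pin -x; positive down; 1.57 straight down beside the shank, closed. Range -0.3 to 1.6, starts 0.1 to 0.4; slight friction (0.012 N m), stays where left.
- loop_bar (a point): Middle of the loop's cross bar (5 mm wire), 41 mm from the hinge line; side wires at pin y +-23 mm. The bar end slides outwards in the sleeves up to 8 mm on springs (0.8 N/mm): with the pin home it meets the rounded shaft end at about 0.8 rad, slides over it stretching 2 to 3 mm, and from about 1.15 rad snaps in under the shaft. Pushing on the ears takes up to about 10 N.
- ear_left (a point): Point at pin y = -38 mm on one of the loop's two ears, which stand on its sleeves: 5 mm wire with a red 8 mm end ball, polished, standing out sideways 21 mm from the hinge line, from 23 to 50 mm off the pin's middle. Push the ears (fingers beside or astride the shaft) down, then in towards the motor.
- ear_right (a point): The same point on the other ear, at pin y = +38 mm.
- tip_beaker: Bystander: clear beaker, 72 mm wide, 88 mm tall; origin at its underside.
- flask_t25_a: Bystander: lying culture flask 50x102x32 mm; origin at its underside.
- petri_0: Bystander: petri dish, 90 mm wide, 15 mm high; origin at its underside.

How it is judged:
By the outcome, as a careful person would: the job done as asked, in the order asked, and still so for the second after the job is handed in, with the robot touching nothing.
It also fails if it takes over 59 s, if anything falls off the work surface, if the arm or the gripper's body presses on something with over 40 N, if the wrist force passes 120 N, or if a joint passes its speed limit or range.

ROBOT

A 7-joint arm with a two-finger parallel gripper is mounted at the origin on a cart in front of the work surface, level with it; the furniture and walls round the work are solid. World frame = base frame: x ahead of the robot, y to its left, z up, the work surface at z = 0. Lengths are in m, angles in rad, forces in N, time in s.
With the tool pointing down it reaches from about 0.425 to 0.875 m from the base axis. Payload 8.4 kg.
Tool frame: the origin (TCP) lies midway between the tips of the shut fingers; the grasp point (between the pads) lies 19 mm behind it (tcp_to_grasp is the distance from the TCP to the grasp point, in m); y points along the fingers, z is the direction in which the jaws open and shut, and the axes are right-handed (so a half turn about y gives the same grasp; the last joint's range is limited). The gripper opens to 85 mm and grips with 20 to 120 N. Pads are 22 mm wide; open, the fingers measure 114 mm over their backs; the gripper's body (76 mm by 85 mm) begins 54 mm behind the grasp point. The pads swing forward as they close: fully open they stand 13 mm farther back than shut.
Start: joints at [-1.271, 0.333, 0.04, 1.465, -0.013, 1.343, -0.059], TCP at [0.252, 0.599, 0.231] pointing down, gripper open.
Joint ranges: [-2.58, 2.58], [-0.38, 2.09], [-1.3, 1.39], [0.25, 2.4], [-1.5, 4.64], [0.08, 2.09], [-2.65, 2.65]. Speed limits (rad/s): [2.22, 2.22, 2.79, 2.79, 3.14, 3.14, 3.14].

INTERFACE

Orientations are given as a unit quaternion [w, x, y, z].
In Python, from bench import reach, move_straight, move_j, command_gripper, pause, solve_ik, get_state, get_image, Unreachable, finish_job, tcp_to_grasp gives the robot as it stands. The module is installed in compiled form; this text tells all that it offers. Calls block until the motion is done:
- reach(position, orientation): joint-space move of the TCP to a pose.
- move_straight(position, v=0.15, frame=None, f_stop=None): straight line of the TCP; frame=None keeps the orientation; v is the mean speed in m/s. With f_stop (N) it stops when the force on the tool has changed by that much, and returns True; else False.
- move_j(angles): joint-space move.
- command_gripper(opening, force=None): finger opening in m; force is the grip in N (None keeps the last); returns when the fingers have stopped.
- pause(seconds).
- solve_ik(position, orientation): joint angles nearest the present ones, or None.
- get_state(): the state.
- get_image(name): name is "scene" or "top" or "wrist"; returns a dict with "image" (384x512x3 uint8, red, green, blue), "K" (3x3 intrinsics, pixels), "rvec" (rotation vector, rad) and "tvec" (3), from world to camera coordinates, as OpenCV has them. Camera axes: x right, y down, z forward; pixel columns grow to the right and rows downward; lengths in m; the calibration is good to about 2 mm. A picture is of the moment at which its call begins. There is no depth.
A pose or a line that the arm cannot do raises Unreachable and nothing moves.
- finish_job(): hands the job in, once; it reports no verdict.
The state is a dict: "time_s": time; "qpos": joint angles; "qvel": joint speeds; "effort": joint torques, N m; "eef_pos": TCP position; "orientation": TCP orientation; "ft_force": force on the tool from outside, world axes, zero at the start; "moment": the same for the moment, N m; "gripper_width": finger opening in m.
Only numpy, scipy, OpenCV 4.12 (cv2) and the standard library are available. Lean on these libraries where they do the work, as an engineer would, in place of code of your own. Each camera call takes 0.05 s, during which the arm holds its last target.

## Working session

There is one attempt and no reset: what is moved stays moved. The work goes in short steps, each a Python script; the robot and the scene stay as the last script left them, time stands still between calls to the robot, and variables do not carry over. Pictures are saved under pics/ and viewed, and the job is handed in when it is done.

```bash
ls; mkdir -p pics
python3 - <<'E'
from bench import *
import cv2
print(get_state(), tcp_to_grasp)
for n in ["scene","top","wrist"]:
    d=get_image(n); cv2.imwrite(f"pics/{n}0.png",d["image"][:,:,::-1]); print(n,d["K"].tolist(),d["rvec"],d["tvec"])
E
```

```text
pics
{'time_s': 0.0, 'qpos': array([-1.27119552,  0.33390284,  0.03988051,  1.46631555, -0.01338985,
        1.34329668, -0.0585255 ]), 'qvel': array([-1.49437342e-05,  5.55961669e-04,  4.27146388e-04, -3.35815218e-04,
       -2.40275931e-04, -6.37658434e-04, -7.93863500e-04]), 'effort': array([-7.71746327e-04, -6.58567858e+01,  1.36482462e+00, -4.05556512e+01,
        1.67387864e-02,  1.27242572e-02,  7.82209710e-07]), 'eef_pos': array([0.25225403, 0.59853955, 0.2304049 ]), 'orientation': array([-0.69251114,  0.69367341, -0.14015393,  0.14000855]), 'ft_force': array([ 0.4045544 ,  0.33226249, -0.35629134]), 'moment': array([-0.00668288,  0.04253093,  0.02984857]), 'gripper_width': 0.08563707847066157} 0.0187
scene [[497.3787268807472, 0.0, 256.83955182691295], [0.0, 497.3787268807472, 193.38312641159976], [0.0, 0.0, 1.0]] [ 2.09238883 -0.53398461  0.26857555] [-0.37740247  0.27609842  1.04406453]
top [[470.20564608560926, 0.0, 265.87797579693836], [0.0, 470.20564608560926, 197.1102543532875], [0.0, 0.0, 1.0]] [ 2.0947848  -2.12776864  0.187826  ] [0.16259988 0.52093813 1.17599381]
wrist [[284.9690591139075, 0.0, 258.1671684064135], [0.0, 284.9690591139075, 199.75737518707223], [0.0, 0.0, 1.0]] [-2.37790705 -1.57926299 -0.26164734] [-0.64890199 -0.04336823  0.37978192]
```

View pics/scene0.png

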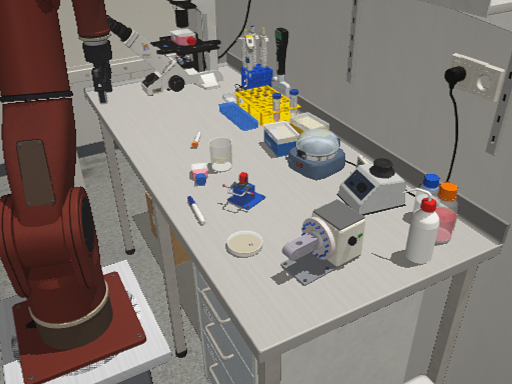

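View pics/top0.png

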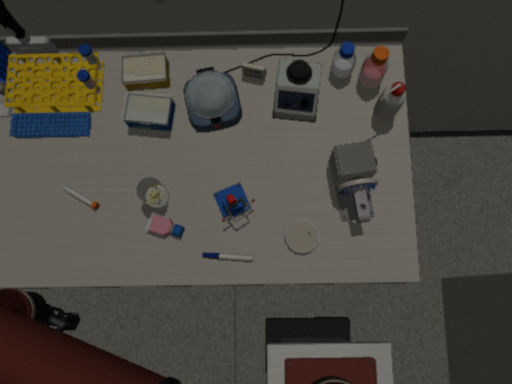

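View pics/wrist0.png

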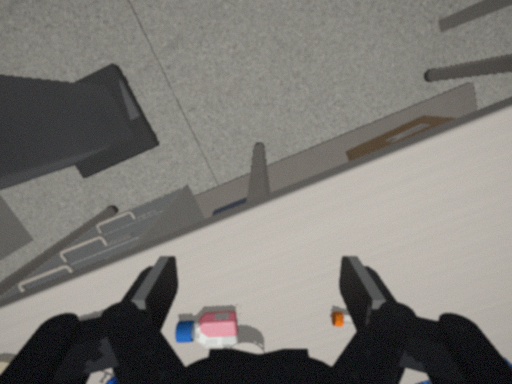

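The top view shows the block and pin at about (234,203) and the rotator with its shaft hole near (363,207), the free end pointing to the robot. The petri dish is at (302,236). Next I'll enlarge the relevant parts.

```bash
cat > h.py <<'E'
from bench import *
import cv2, numpy as np
def cam(d):
    R=cv2.Rodrigues(np.array(d["rvec"],float))[0]; return d["K"],R,np.array(d["tvec"],float)
def ray(d,uv,z):
    K,R,t=cam(d); c=-R.T@t; r=R.T@np.linalg.inv(K)@np.array([uv[0],uv[1],1.]); return c+r*(z-c[2])/r[2]
def proj(d,p):
    return cv2.projectPoints(np.array(p,float).reshape(-1,3),np.array(d["rvec"],float),np.array(d["tvec"],float),np.array(d["K"]),None)[0].reshape(-1,2)
def tri(d1,u1,d2,u2):
    P=[]
    for d in (d1,d2):
        K,R,t=cam(d); P.append(K@np.c_[R,t])
    X=cv2.triangulatePoints(P[0],P[1],np.array(u1,float).reshape(2,1),np.array(u2,float).reshape(2,1))
    return (X[:3]/X[3]).ravel()
def crop(d,name,x0,y0,x1,y1,s):
    im=d["image"][y0:y1,x0:x1,::-1]; cv2.imwrite("pics/"+name,cv2.resize(im,None,fx=s,fy=s,interpolation=cv2.INTER_CUBIC))
E
python3 - <<'E'
from h import *
a=cv2.imread("pics/top0.png");b=cv2.imread("pics/scene0.png")
r=lambda i,x,y,w,h,s:cv2.resize(i[y:y+h,x:x+w],None,fx=s,fy=s,interpolation=cv2.INTER_CUBIC)
cv2.imwrite("pics/t1.png",np.hstack([r(a,205,170,60,70,6),r(a,325,135,60,93,6)[:420]]) )
cv2.imwrite("pics/t2.png",r(a,325,135,75,95,6))
cv2.imwrite("pics/s1.png",r(b,210,160,70,60,8))
cv2.imwrite("pics/s2.png",r(b,270,195,100,90,6))
E
```

```text
(no output)
```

View pics/t1.png

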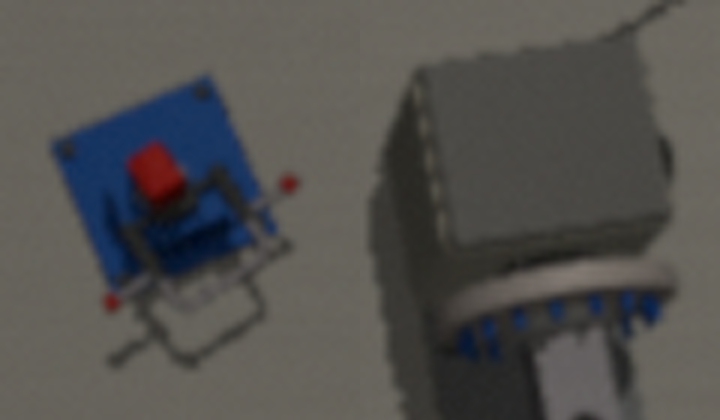

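View pics/t2.png

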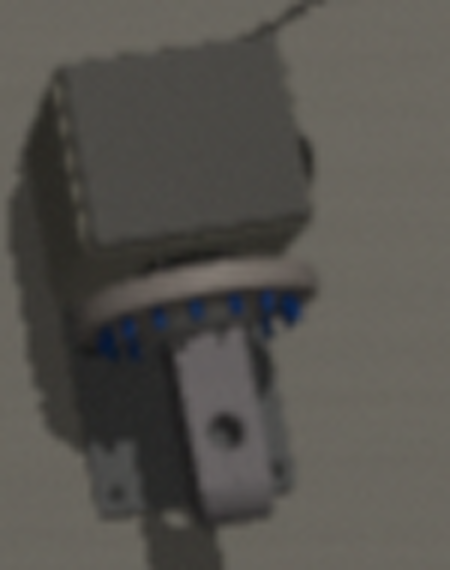

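View pics/s1.png

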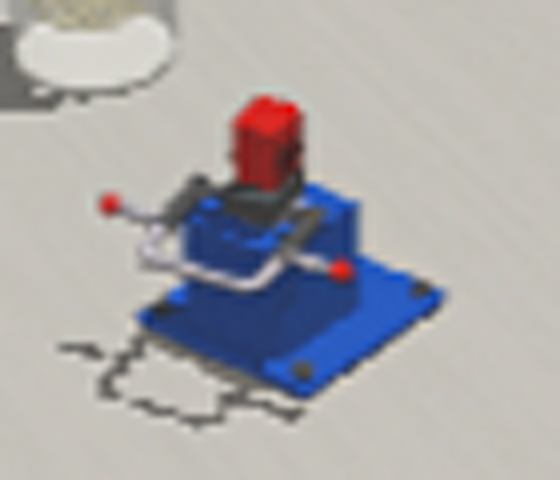

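View pics/s2.png

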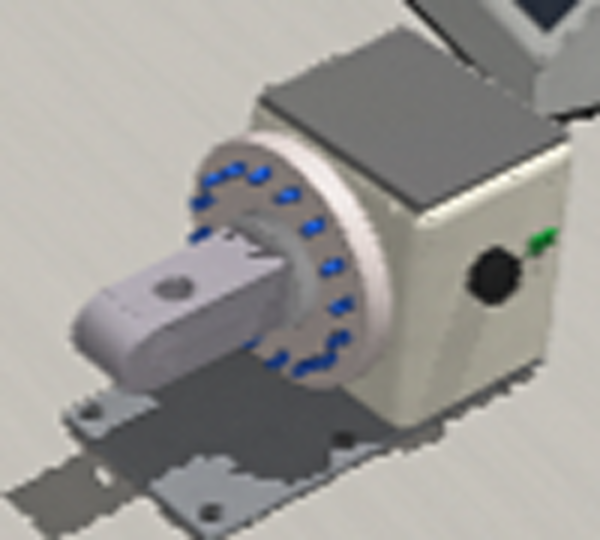

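```bash
cat > m.py <<'E'
from h import *
T=get_image("top");S=get_image("scene")
def blobs(im,lo=110):
    im=im.astype(int);m=((im[:,:,0]>lo)&(im[:,:,1]<70)&(im[:,:,2]<70)).astype(np.uint8)
    n,l,s,c=cv2.connectedComponentsWithStats(m); return [(c[i].round(2).tolist(),int(s[i,4])) for i in range(1,n)]
print("top",[b for b in blobs(T["image"],80) if 200<b[0][0]<270 and 170<b[0][1]<240]); print("scene",[b for b in blobs(S["image"]) if 210<b[0][0]<270 and 160<b[0][1]<210])
h=tri(T,(362.4,206.4),S,(299,242.4));print("hole",h,"top@.09",ray(T,(362.4,206.4),.09),"scene@.09",ray(S,(299,242.4),.09))
L=tri(T,(223.3,219.9),S,(223.3,185.1));R=tri(T,(252.8,200.1),S,(252.2,193.3));print("balls",L,R,np.linalg.norm(L-R))
for e in [((187,345),(208,480)),((250,335),(271,480))]:
    p=[ray(T,(325+a/6-.4,135+b/6-.4),.09) for a,b in e];d=p[1]-p[0];print("edge",p,np.arctan2(-d[1],-d[0]))
E
python3 m.py
```

```text
top [([230.45, 197.94], 49), ([252.71, 200.0], 7), ([223.12, 219.88], 8)]
scene [([242.45, 177.05], 58), ([223.0, 185.0], 1), ([252.2, 193.6], 5)]
hole [ 0.48881772 -0.08847774  0.09099416] top@.09 [ 0.48797594 -0.08822474  0.09      ] scene@.09 [ 0.4905264  -0.08756597  0.09      ]
balls [0.46443961 0.26497718 0.05806949] [0.51529015 0.18835694 0.05777269] 0.09195937727110255
edge [array([ 0.52491982, -0.07348402,  0.09      ]), array([ 0.46728769, -0.07930105,  0.09      ])] 0.10059316901525979
edge [array([ 0.5287514 , -0.10014545,  0.09      ]), array([ 0.46684883, -0.10547377,  0.09      ])] 0.08586422014348966
```

```bash
cat >> h.py <<'E'
from scipy.spatial.transform import Rotation as Ro
def quat(yaw,s=1):
    z=s*np.array([-np.sin(yaw),np.cos(yaw),0]);y=np.array([0,0,-1.]);x=np.cross(y,z)
    q=Ro.from_matrix(np.c_[x,y,z]).as_quat(); return np.r_[q[3],q[:3]]
E
python3 - <<'E'
from h import *
for s in (1,-1):
  for p,y in [((.5157,.2438,.2),.586),((.489,-.088,.2),.093),((.46,-.09,.08),.093)]:
    q=solve_ik(list(p),list(quat(y,s)));print(s,p,None if q is None else np.round(q,2))
E
```

```text
1 (0.5157, 0.2438, 0.2) [-0.71  0.19  0.22  1.72 -0.04  1.24  1.67]
1 (0.489, -0.088, 0.2) [-0.77  0.02  0.89  1.91 -0.02  1.22  1.78]
1 (0.46, -0.09, 0.08) [-0.71  0.13  0.87  2.1  -0.12  0.96  1.89]
-1 (0.5157, 0.2438, 0.2) [-0.97  0.2   0.51  1.73 -0.1   1.24 -1.41]
-1 (0.489, -0.088, 0.2) [-0.82  0.02  0.93  1.91 -0.02  1.22 -1.36]
-1 (0.46, -0.09, 0.08) [-0.77  0.14  0.94  2.1  -0.14  0.96 -1.23]
```

Run:
```python
from h import *
d=get_image("wrist");K,R,t=cam(d);c=-R.T@t
s=get_state();q=s["orientation"];T=Ro.from_quat([*q[1:],q[0]]).as_matrix();print("cam in tool",T.T@(c-s["eef_pos"]),"look",T.T@R[2])
reach([.5157,.2438,.19],list(quat(.586,-1)))
d=get_image("wrist");cv2.imwrite("pics/w1.png",cv2.resize(d["image"][:,:,::-1],(800,600)))
print(get_state()["time_s"],get_state()["eef_pos"])
```

```text
cam in tool [-0.08227704 -0.14203265 -0.00056259] look [3.23899904e-01 9.46091298e-01 3.29750154e-04]
1.9833 [0.51529609 0.2451403  0.19003164]
```

View pics/w1.png

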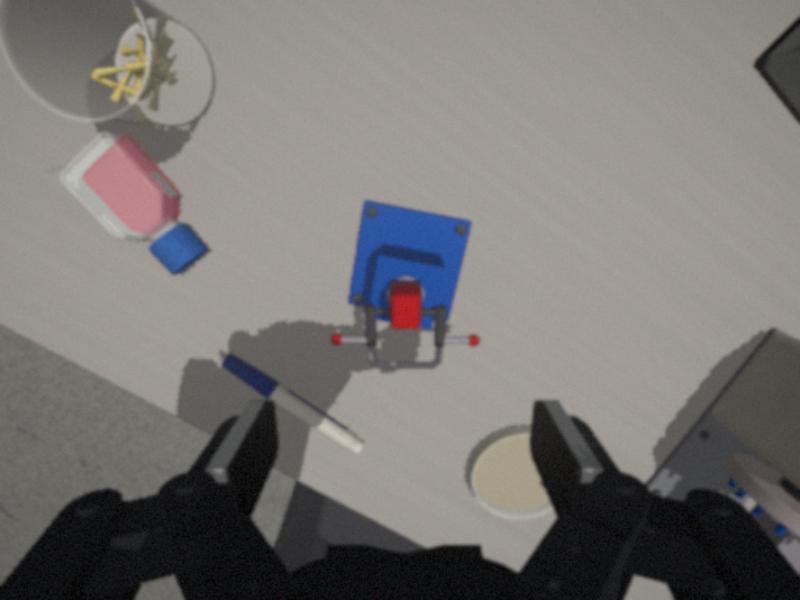

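Run:
```python
from h import *
d=get_image("wrist");T=get_image("top");S=get_image("scene")
im=d["image"].astype(int);m=((im[:,:,0]>100)&(im[:,:,1]<75)&(im[:,:,2]<75)).astype(np.uint8)
n,l,s,c=cv2.connectedComponentsWithStats(m)
b=[(c[i],s[i]) for i in range(1,n) if s[i,4]>8 and 190<c[i][0]<330 and 160<c[i][1]<240];print(b)
L=tri(T,(223.12,219.88),d,b[[i for i,x in enumerate(b) if x[0][0]<225][0]][0]);R=tri(T,(252.71,200),d,b[[i for i,x in enumerate(b) if x[0][0]>290][0]][0]);print(L,R,"yaw",np.arctan2(L[1]-R[1],L[0]-R[0])-np.pi/2)
crop(d,"w1c.png",200,110,320,250,4)
o=np.array([.5157,.2438]);cx,sy=np.cos(.586),np.sin(.586)
f=lambda x,y,z:[o[0]+cx*x-sy*y,o[1]+sy*x+cx*y,z]
for dd,n in((d,'w'),(T,'t'),(S,'s')): print(n,proj(dd,[f(11,9,.09),f(11,-9,.09),f(-11,-9,.09),f(-11,9,.09),f(-31,46,.055),f(-31,-46,.055)]).round(1).tolist())
```

```text
[(array([259.2688172 , 198.00430108]), array([250, 184,  20,  27, 465], dtype=int32)), (array([214.75      , 216.58333333]), array([212, 214,   6,   7,  36], dtype=int32)), (array([302.96, 217.4 ]), array([301, 215,   5,   6,  25], dtype=int32))]
[0.46511899 0.26581624 0.05333664] [0.5160857  0.18857997 0.05483247] yaw 0.5832898067516643
w [[1031.0, 1099.6], [-523.8, 1098.0], [927.2, 978.9], [-418.5, 977.2], [-1020.2, 1008.9], [1522.9, 1011.9]]
t [[-2647.7, -625.0], [401.9, -1475.4], [38269.3, 11073.3], [670.0, -4091.7], [1421.4, -2650.7], [93336.4, -747.3]]
s [[152.2, -96.2], [1377.7, -79.0], [128.2, -168.1], [2398.9, -306.6], [10230.3, -474.9], [-63.9, -135.1]]
```

View pics/w1c.png

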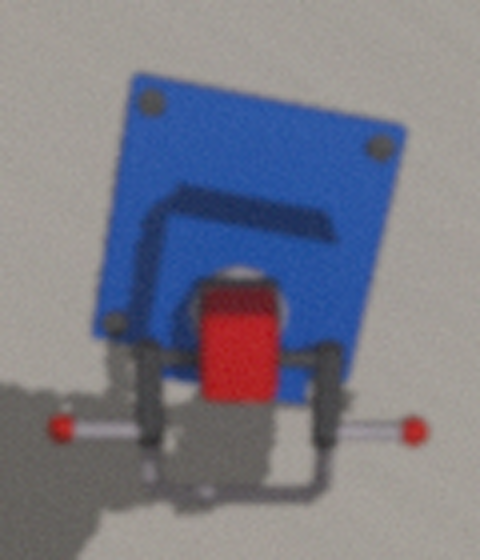

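Run:
```python
from h import *
d=get_image("wrist");T=get_image("top");S=get_image("scene")
print("knob top", ray(d,(259.7,198.9),.09), [ray(d,(200+a/4-.4,110+b/4-.4),.09).round(4).tolist() for a,b in((201,313),(279,313),(276,402),(205,402))])
o=np.array([.5157,.2438]);cx,sy=np.cos(.586),np.sin(.586)
f=lambda x,y,z:[o[0]+(cx*x-sy*y)/1e3,o[1]+(sy*x+cx*y)/1e3,z]
for dd,n in((d,'w'),(T,'t'),(S,'s')): print(n,proj(dd,[f(11,9,.09),f(11,-9,.09),f(-11,-9,.09),f(-11,9,.09),f(-31,46,.055),f(-31,-46,.055)]).round(1).tolist())
```

```text
knob top [0.51837952 0.24340108 0.09      ] [[0.5221, 0.2564, 0.09], [0.5317, 0.242, 0.09], [0.5139, 0.2307, 0.09], [0.505, 0.2441, 0.09]]
w [[247.5, 189.3], [267.8, 189.3], [267.5, 212.4], [247.8, 212.4], [213.9, 217.9], [301.5, 218.1]]
t [[225.0, 196.3], [230.9, 192.4], [235.7, 199.4], [229.8, 203.3], [223.4, 220.0], [252.9, 200.2]]
s [[241.8, 171.5], [247.5, 172.9], [243.6, 176.6], [237.9, 175.1], [223.3, 186.0], [252.1, 194.2]]
```

Run:
```python
from h import *
q=list(quat(.584,-1))
print(move_straight([.5172,.2438,.067],v=.12,frame=q,f_stop=8))
d=get_image("wrist");crop(d,"w2.png",150,150,400,384,3)
S=get_image("scene");crop(S,"s3.png",200,140,280,220,7)
print(get_state())
```

```text
False
{'time_s': 3.5583, 'qpos': array([-0.9270143 ,  0.34307622,  0.48699175,  1.86034581, -0.19072309,
        0.98256886, -1.34474436]), 'qvel': array([ 4.29985624e-04,  2.84745219e-04,  4.40395468e-05,  1.59867586e-03,
       -1.70996068e-03, -1.77847496e-04,  2.66347552e-03]), 'effort': array([ 1.33713271e-02, -5.39455819e+01,  7.00809807e+00, -3.39568162e+01,
        1.45191999e-02,  7.69585586e-04, -1.31338344e-03]), 'eef_pos': array([0.51768325, 0.24406612, 0.06781153]), 'orientation': array([ 0.20400161, -0.20308806,  0.67736206, -0.67699278]), 'ft_force': array([-0.31077138,  0.62471894, -0.66651631]), 'moment': array([-0.02806328, -0.01353835, -0.03240179]), 'gripper_width': 0.08564549128550818}
```

View pics/w2.png

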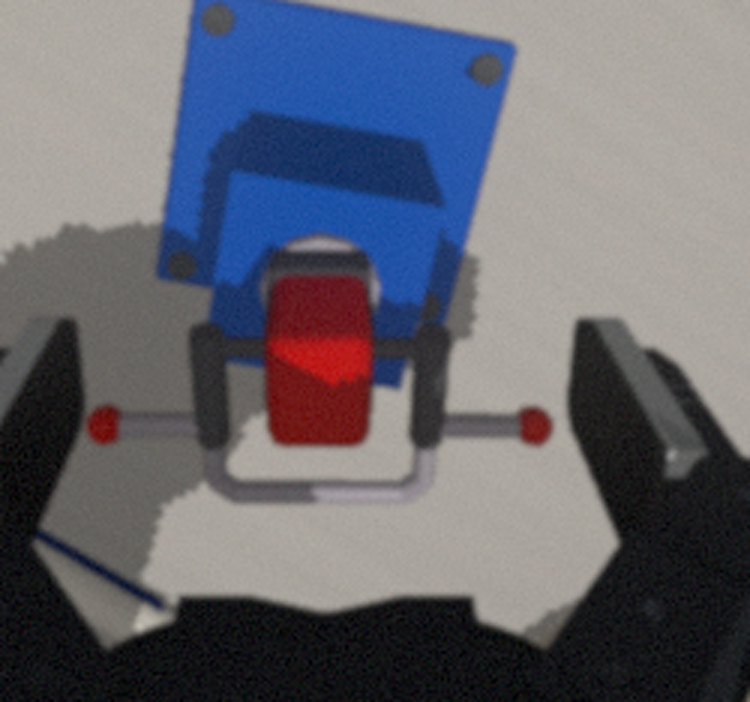

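View pics/s3.png

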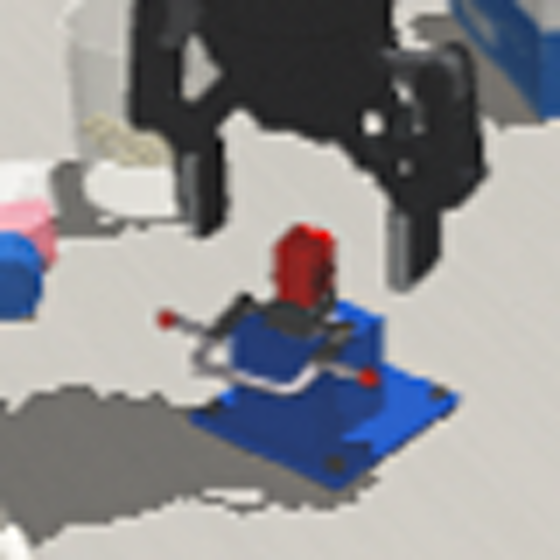

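Run:
```python
from h import *
q=list(quat(.584,-1))
move_straight([.5167,.2446,.066],v=.05,frame=q)
a=get_state()
command_gripper(0.0,25)
b=get_state();print(b["eef_pos"],b["gripper_width"],b["ft_force"]-a["ft_force"],b["moment"]-a["moment"])
command_gripper(0.0,70)
b=get_state();print(b["eef_pos"],b["gripper_width"],b["ft_force"]-a["ft_force"],b["time_s"])
d=get_image("wrist");crop(d,"w3.png",150,150,400,384,3)
S=get_image("scene");crop(S,"s4.png",200,140,280,220,7)
```

```text
[0.51671737 0.24468001 0.0660745 ] 0.017658398905215356 [-1.01498063 -0.44082353  0.93142105] [-0.05726853  0.14455462 -0.05500149]
[0.5167973  0.24476015 0.06620877] 0.016478618639523008 [-1.19685301 -0.36629452  2.81013379] 4.65
```

View pics/w3.png

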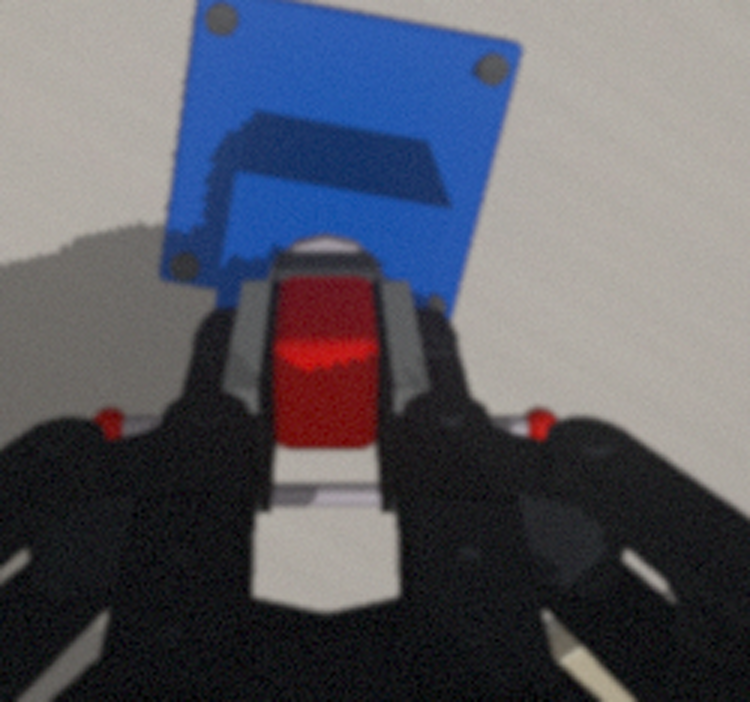

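View pics/s4.png

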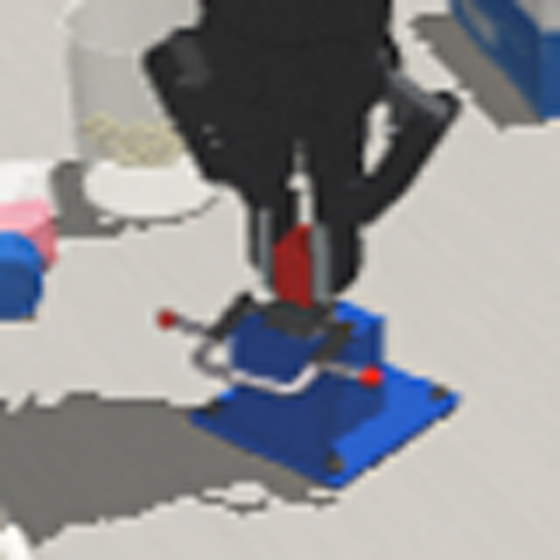

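Run:
```python
from h import *
q=list(quat(.584,-1))
move_straight([.5167,.2446,.19],v=.15,frame=q)
reach([.489,-.088,.19],list(quat(.093,-1)))
move_straight([.489,-.088,.158],v=.1)
b=get_state();print(b["eef_pos"],b["gripper_width"],b["ft_force"],b["time_s"])
d=get_image("wrist");crop(d,"w4.png",150,150,400,384,3)
S=get_image("scene");crop(S,"s5.png",260,170,350,260,7)
T=get_image("top");crop(T,"t5.png",325,160,395,240,7)
np.save("S.npy",S);np.save("T.npy",T);np.save("W.npy",d)
```

```text
[ 0.48905605 -0.0876231   0.15793658] 0.0169121960520113 [ 0.69406517 -0.82089884 -1.50136111] 7.4583
```

View pics/w4.png

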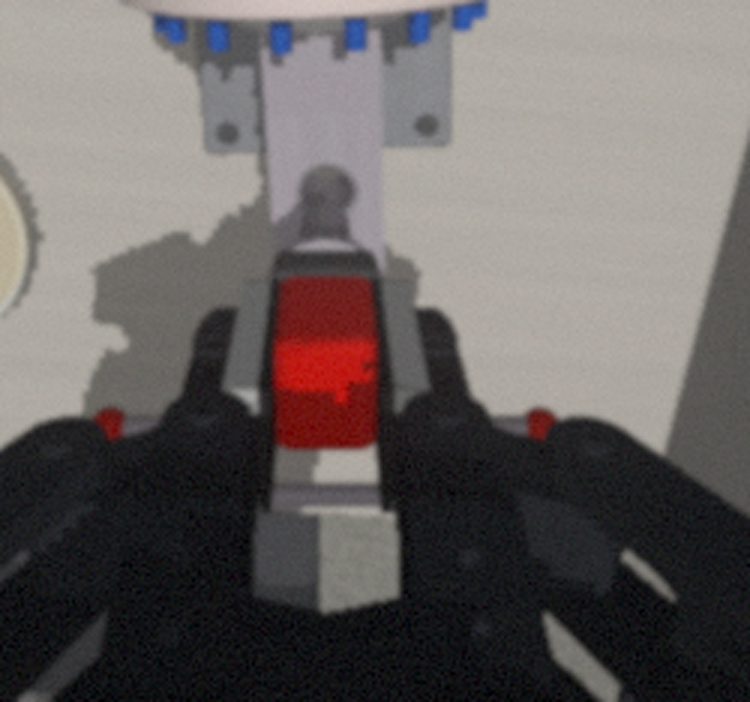

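View pics/s5.png

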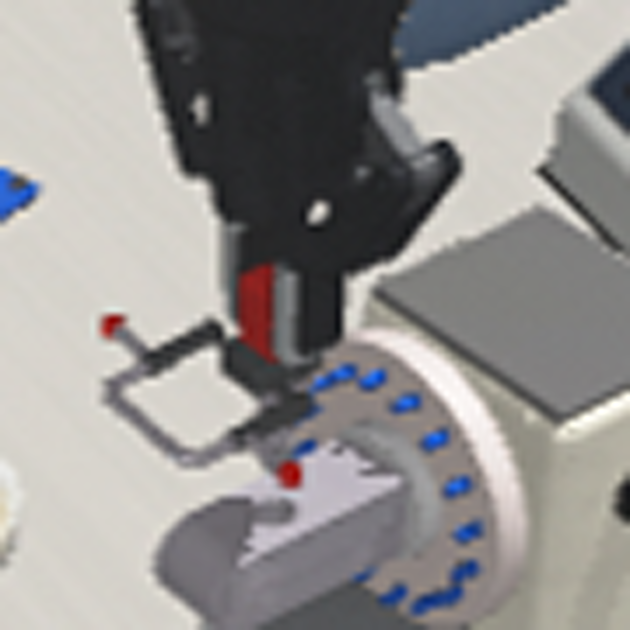

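View pics/t5.png

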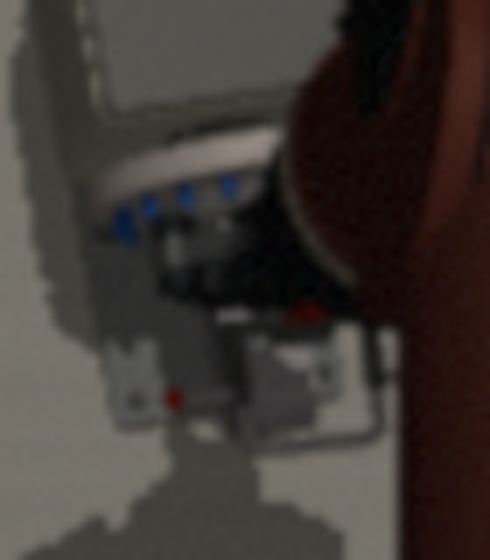

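Run:
```python
from h import *
L=lambda n:np.load(n,allow_pickle=True).item()
d=L("W.npy");S=L("S.npy");T=L("T.npy")
yaw=.093;x=np.array([np.cos(yaw),np.sin(yaw),0]);y=np.array([-x[1],x[0],0])
e=np.array([.48906,-.08762,.15794]); o=e.copy();o[2]-=.016
pts=[o,o-[0,0,.031],o-[0,0,.036],[.4888,-.0884,.09],o-.031*x+.046*y+[0,0,.004],o-.031*x-.046*y+[0,0,.004]]
print(proj(d,pts).round(1).tolist());print(((proj(d,pts)-[150,150]+.4)*3).round().tolist());print(((proj(S,pts)-[260,170]+.4)*7).round().tolist());print(((proj(T,pts)-[325,160]+.4)*7).round().tolist())
crop(d,"w4b.png",225,180,290,250,9);crop(S,"s5b.png",275,200,325,260,11)
```

```text
[[256.5, 245.8], [256.7, 225.4], [256.7, 222.6], [257.8, 214.9], [184.9, 291.8], [328.0, 291.9]]
[[321.0, 289.0], [321.0, 227.0], [321.0, 219.0], [325.0, 196.0], [106.0, 427.0], [535.0, 427.0]]
[[277.0, 381.0], [274.0, 459.0], [274.0, 472.0], [273.0, 513.0], [111.0, 333.0], [289.0, 481.0]]
[[290.0, 298.0], [274.0, 314.0], [271.0, 317.0], [265.0, 325.0], [172.0, 400.0], [440.0, 370.0]]
```

View pics/w4b.png

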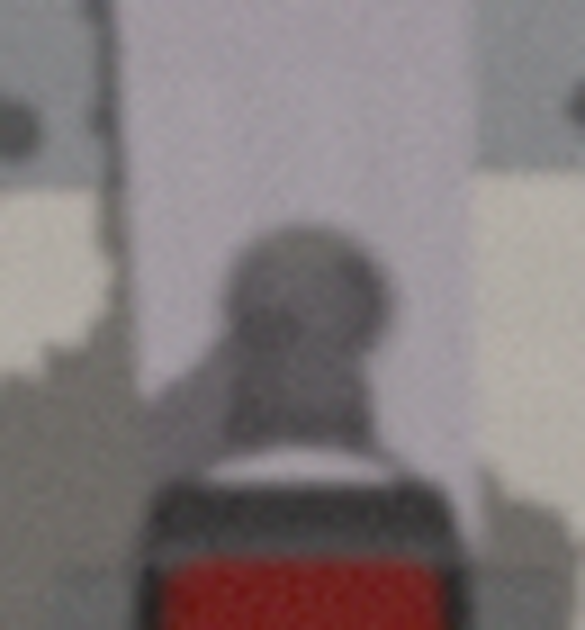

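View pics/s5b.png

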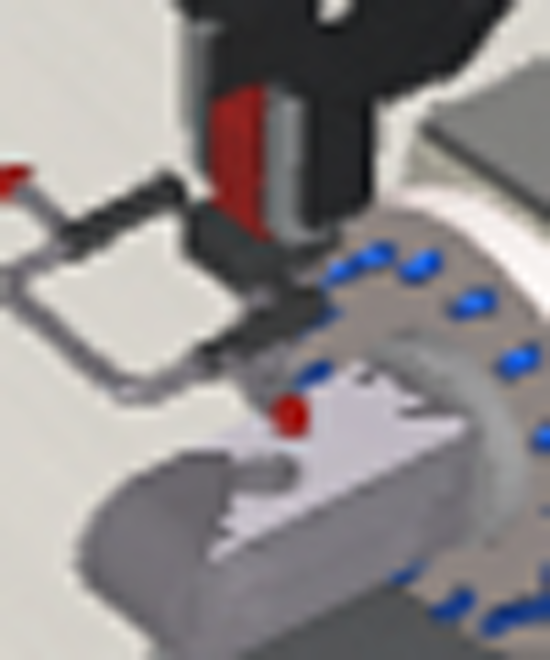

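Run:
```python
from h import *
q=list(quat(.115,-1))
move_straight([.4891,-.0888,.146],v=.04,frame=q)
b=get_state();print(b["eef_pos"],b["ft_force"],b["time_s"])
d=get_image("wrist");S=get_image("scene");crop(d,"w6.png",225,180,290,250,9);crop(S,"s6.png",275,200,325,260,11)
```

```text
[ 0.4888835  -0.08890507  0.14573614] [-0.38090557 -0.48985119 -1.512989  ] 8.0583
```

View pics/w6.png

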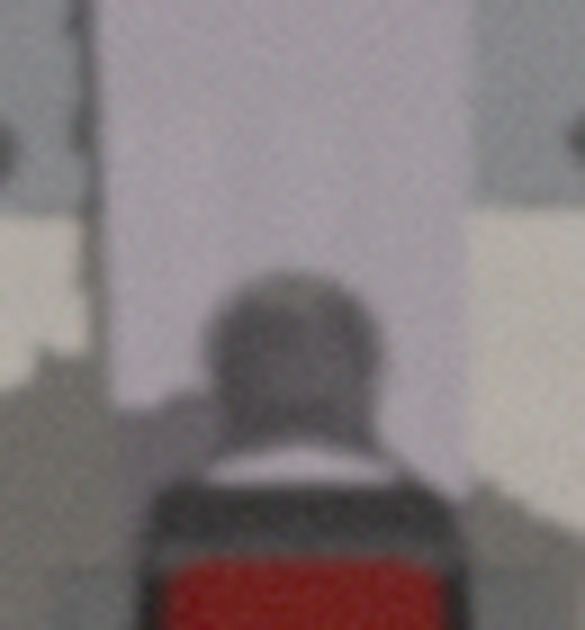

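View pics/s6.png

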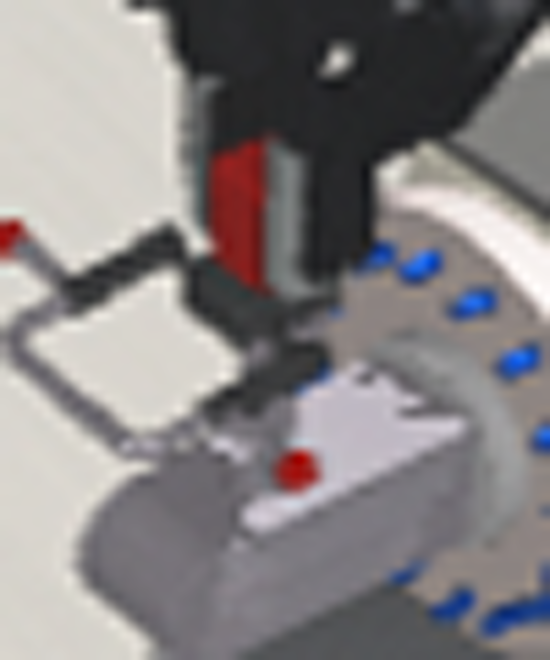

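Run:
```python
from h import *
r=move_straight([.4891,-.0888,.128],v=.03,f_stop=6)
b=get_state();print(r,b["eef_pos"],b["ft_force"],b["moment"],b["time_s"])
d=get_image("wrist");S=get_image("scene");crop(d,"w7.png",225,180,290,250,9);crop(S,"s7.png",275,200,325,260,11)
```

```text
False [ 0.48913086 -0.08887006  0.12803082] [ 0.2682882  -0.43847356 -1.59895288] [-0.00564746  0.03794672  0.01541834] 8.9083
```

View pics/w7.png

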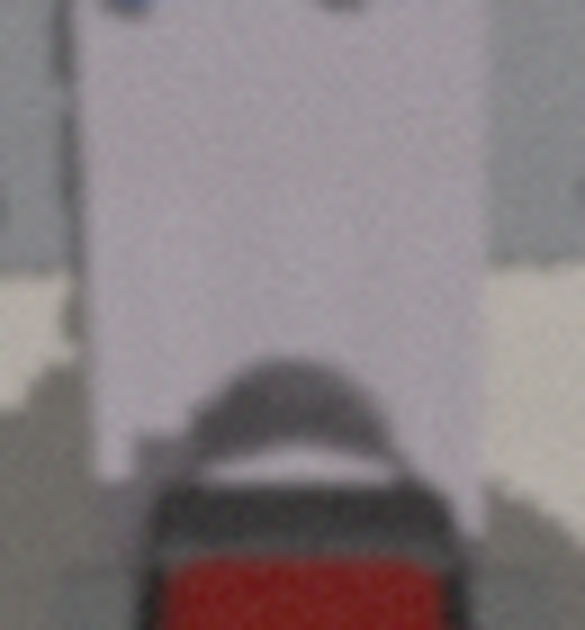

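View pics/s7.png

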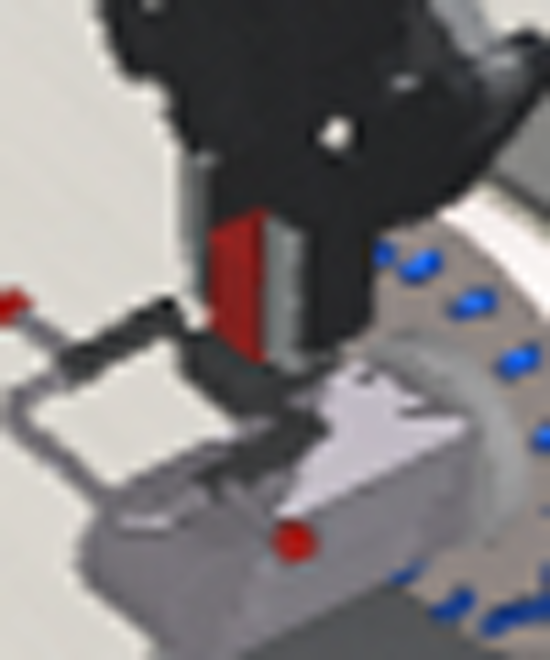

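Run:
```python
from h import *
r=move_straight([.4891,-.0888,.1035],v=.04,f_stop=12)
b=get_state();print(r,b["eef_pos"],b["ft_force"],b["moment"],b["time_s"])
d=get_image("wrist");S=get_image("scene");crop(d,"w8.png",150,150,400,384,3);crop(S,"s8.png",275,200,325,260,11)
```

```text
True [ 0.48889846 -0.08864677  0.1061445 ] [-2.71358723  0.52474566  9.51989858] [0.09834222 0.68924188 0.02245066] 9.55
```

View pics/w8.png

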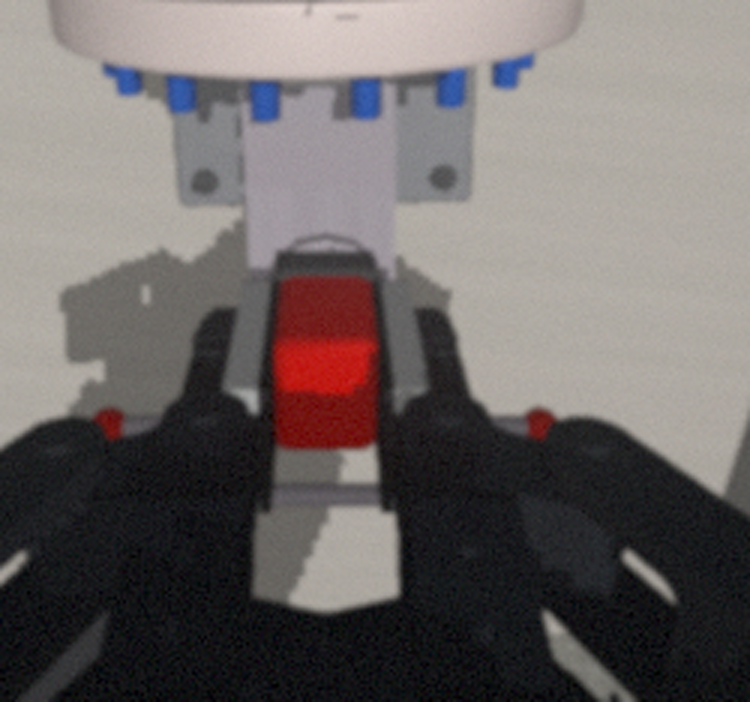

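View pics/s8.png

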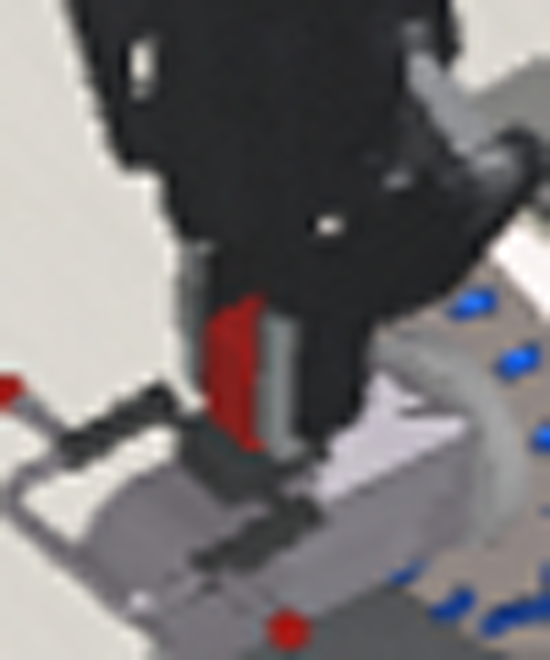

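Run:
```python
from h import *
command_gripper(.062,40)
a=get_state();print(a["gripper_width"],a["ft_force"])
move_straight([.4889,-.0886,.15],v=.12)
yaw=.115;x=np.array([np.cos(yaw),np.sin(yaw)]);c=np.array([.4889,-.0886])
p=c-.027*x
move_straight([*p,.135],v=.1)
a=get_state();print(a["eef_pos"],a["ft_force"],a["time_s"])
d=get_image("wrist");S=get_image("scene");T=get_image("top");crop(d,"w9.png",130,150,390,384,3);crop(S,"s9.png",265,170,325,260,7);crop(T,"t9.png",325,160,395,240,7)
```

```text
0.062098026829112016 [-1.02496017  0.32370533 -0.52575326]
[ 0.46204633 -0.09148734  0.13482883] [-0.43928298 -0.2206523   0.41887892] 11.125
```

View pics/w9.png

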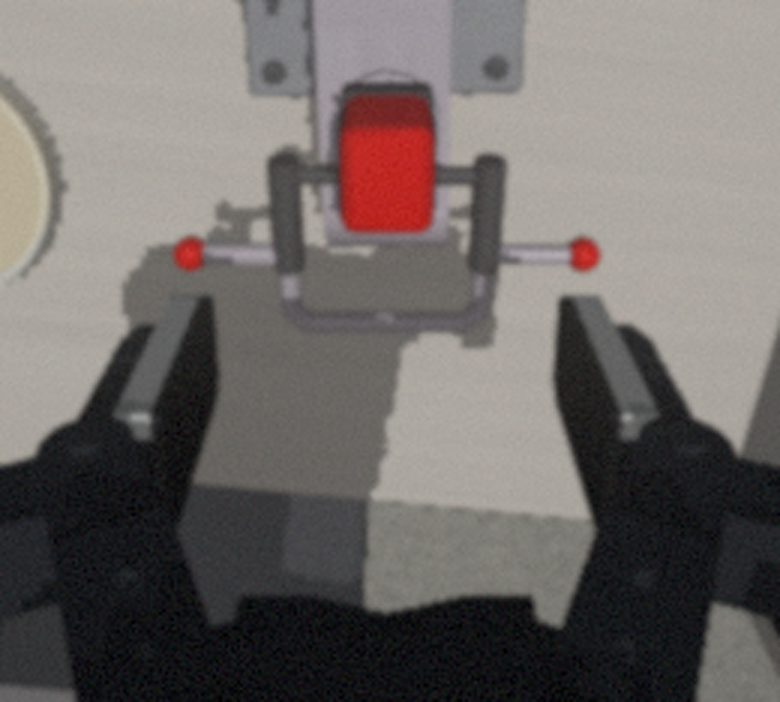

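View pics/s9.png

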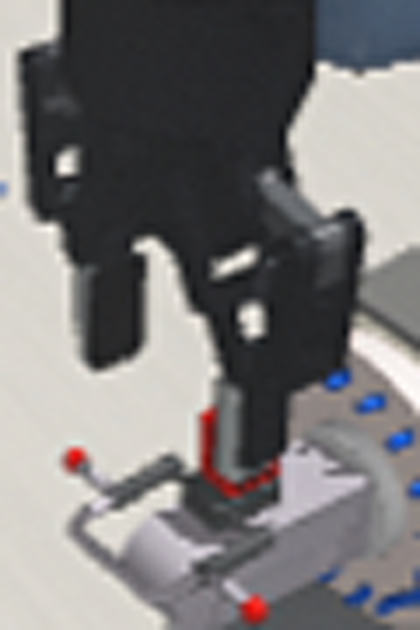

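View pics/t9.png

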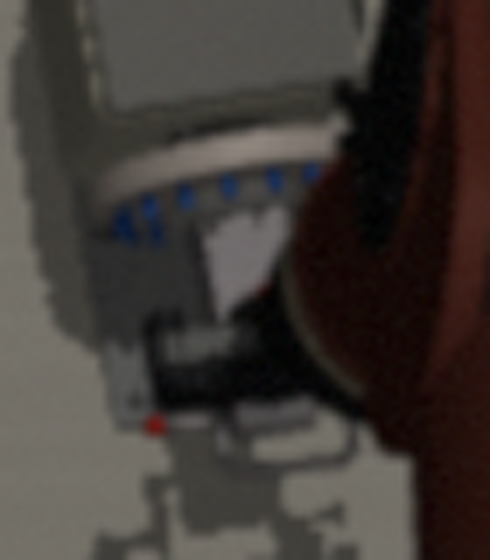

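Run:
```python
from h import *
yaw=.115;x=np.array([np.cos(yaw),np.sin(yaw)]);c=np.array([.4889,-.0886])
p=c-.027*x
r=move_straight([*p,.070],v=.05,f_stop=5)
a=get_state();print(r,a["eef_pos"],a["ft_force"],a["moment"],a["time_s"])
d=get_image("wrist");S=get_image("scene");crop(d,"w10.png",130,150,390,384,3);crop(S,"s10.png",265,190,325,275,7)
```

```text
True [ 0.46235526 -0.0916822   0.07659417] [-0.05459267 -0.15640194  0.09606233] [-0.02369805 -0.09130715 -0.00190945] 12.3333
```

View pics/w10.png

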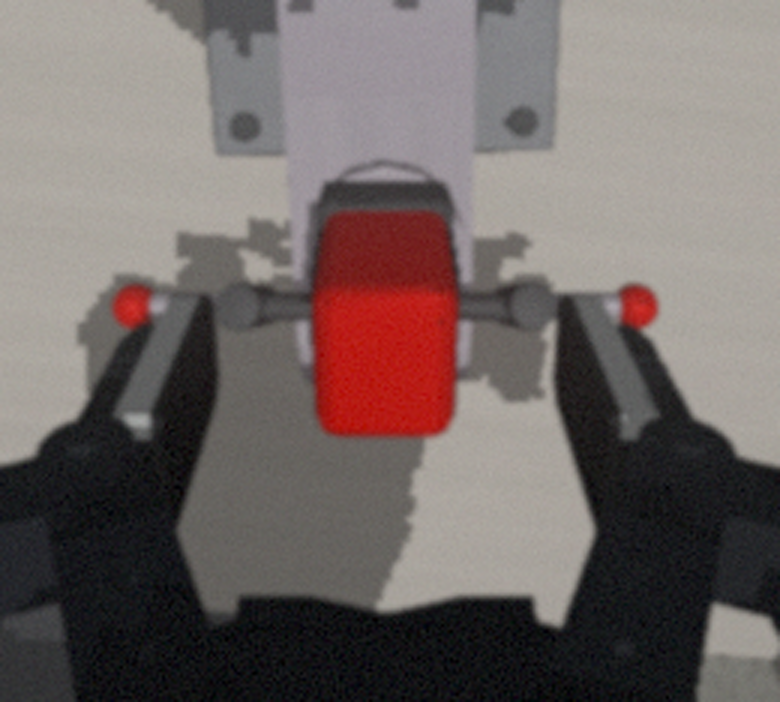

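View pics/s10.png

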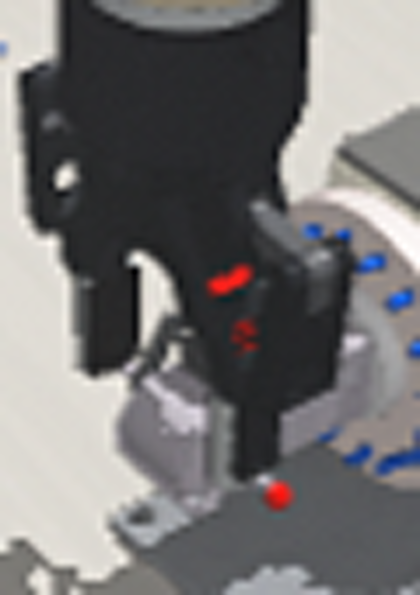

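Run:
```python
from h import *
d=get_image("wrist");S=get_image("scene")
R=tri(d,(130+638/3-.4,150+305/3-.4),S,(265+278/7-.4,190+495/7-.4));print(R)
yaw=.115;x=np.array([np.cos(yaw),np.sin(yaw)]);y=np.array([-x[1],x[0]]);c=np.array([.4889,-.0886]);v=R[:2]-c
print("pin x,y",v@x,v@y)
for q in (.6,.8,1,1.2,1.4,1.57):
    for s in(1,-1):
        P=np.r_[c+x*(-.010-.021*np.cos(q))+y*.046*s,.098-.021*np.sin(q)]
        print(q,s,((proj(d,P)[0]-[130,150]+.4)*3).round(),((proj(S,P)[0]-[265,190]+.4)*7).round())
```

```text
[ 0.47385527 -0.13675818  0.08110026]
pin x,y -0.020471347920009413 -0.04611374990306731
0.6 1 [123. 356.] [ 84. 341.]
0.6 -1 [637. 357.] [262. 491.]
0.8 1 [126. 334.] [ 91. 346.]
0.8 -1 [634. 334.] [269. 496.]
1 1 [129. 310.] [ 99. 349.]
1 -1 [632. 311.] [277. 498.]
1.2 1 [130. 287.] [108. 349.]
1.2 -1 [631. 288.] [286. 498.]
1.4 1 [129. 265.] [118. 347.]
1.4 -1 [631. 265.] [296. 496.]
1.57 1 [128. 246.] [126. 344.]
1.57 -1 [633. 247.] [304. 492.]
```

Run:
```python
from h import *
yaw=.115;x=np.array([np.cos(yaw),np.sin(yaw)]);c=np.array([.4889,-.0886])
P=lambda u,z:[*(c+u*x),z]
move_straight(P(-.027,.082),v=.08)
move_straight(P(-.043,.082),v=.08)
print(move_straight(P(-.043,.064),v=.08,f_stop=5))
a=get_state();print(a["eef_pos"],a["ft_force"],a["time_s"])
d=get_image("wrist");S=get_image("scene");crop(d,"w11.png",130,150,390,384,3);crop(S,"s11.png",265,190,325,275,7)
```

```text
False
[ 0.44595962 -0.09376263  0.06363921] [-0.02035741 -0.25237343  0.24446277] 13.5083
```

View pics/w11.png

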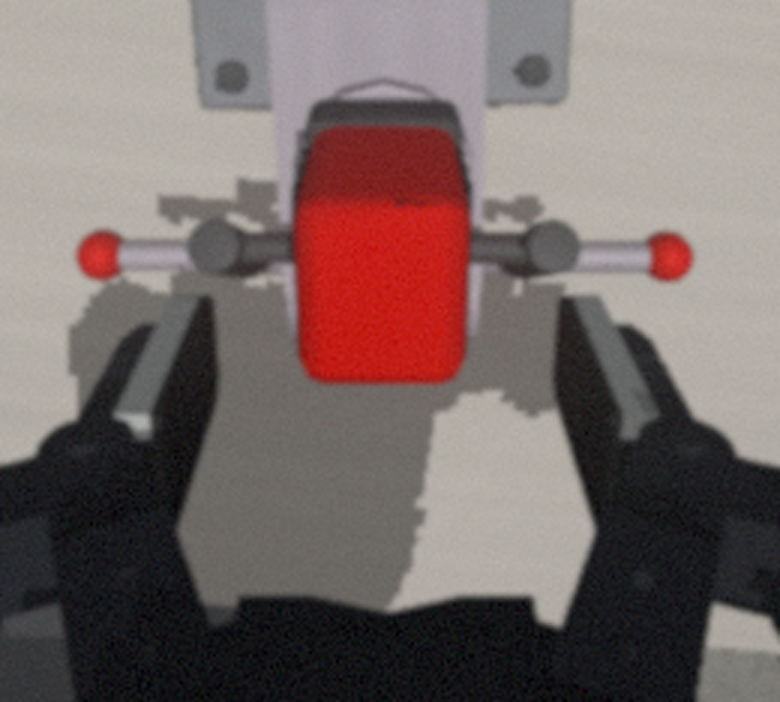

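View pics/s11.png

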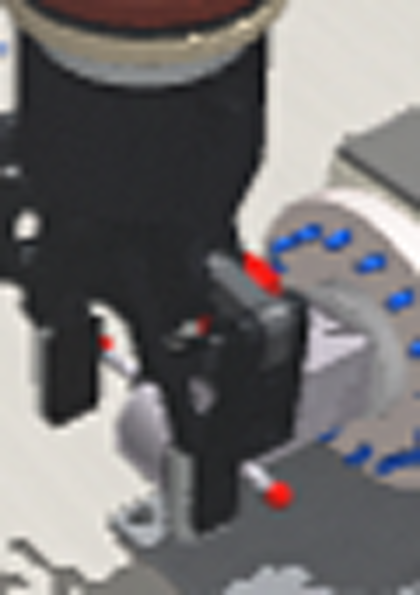

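Run:
```python
from h import *
yaw=.115;x=np.array([np.cos(yaw),np.sin(yaw)]);c=np.array([.4889,-.0886])
P=lambda u,z:[*(c+u*x),z]
print(move_straight(P(-.021,.064),v=.03,f_stop=16))
a=get_state();print(a["eef_pos"],(a["eef_pos"][:2]-c)@x,a["ft_force"],a["moment"],a["time_s"])
d=get_image("wrist");S=get_image("scene");crop(d,"w12.png",130,150,390,384,3);crop(S,"s12.png",265,190,325,275,7)
```

```text
False
[ 0.46675155 -0.09110836  0.06343452] -0.02228998163708728 [-6.12793301  0.09011245  0.5992189 ] [-0.05419875  1.17721053  0.01642431] 14.4917
```

View pics/w12.png

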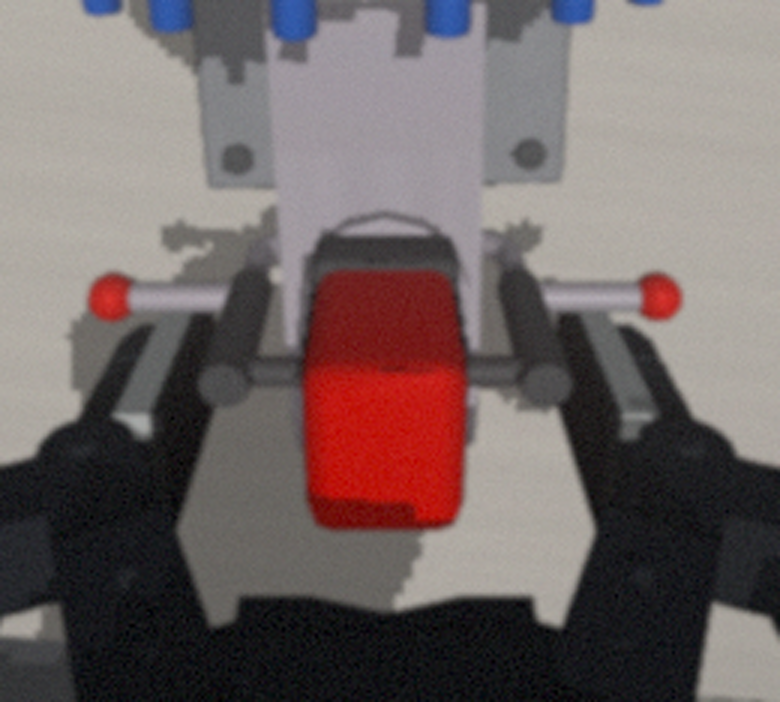

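View pics/s12.png

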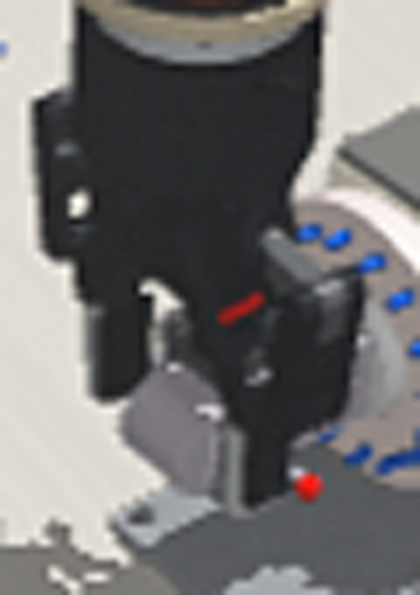

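Run:
```python
from h import *
yaw=.115;x=np.array([np.cos(yaw),np.sin(yaw)]);c=np.array([.4889,-.0886])
P=lambda u,z:[*(c+u*x),z]
move_straight(P(-.042,.064),v=.1)
move_straight(P(-.042,.17),v=.15)
a=get_state();print(a["eef_pos"],a["ft_force"],a["time_s"])
d=get_image("wrist");S=get_image("scene");crop(d,"w13.png",160,60,360,230,4);crop(S,"s13.png",265,190,325,275,7)
reach([.47,.12,.25],list(quat(.115,-1)))
S=get_image("scene");T=get_image("top");crop(S,"s14.png",265,190,345,275,7);crop(T,"t14.png",325,160,395,240,7)
print(get_state()["time_s"])
np.save("S.npy",S);np.save("T.npy",T)
cv2.imwrite("pics/sf.png",S["image"][:,:,::-1]);cv2.imwrite("pics/tf.png",T["image"][:,:,::-1])
y=np.array([-x[1],x[0]])
for q in (1.3,1.4,1.5,1.57,1.6):
    for s in(1,-1):
        Q=np.r_[c+x*(-.010-.021*np.cos(q))+y*.046*s,.098-.021*np.sin(q)]
        print(q,s,"S",((proj(S,Q)[0]-[265,190]+.4)*7).round(),"T",((proj(T,Q)[0]-[325,160]+.4)*7).round(),"W",((proj(d,Q)[0]-[160,60]+.4)*4).round())
```

```text
[ 0.44686451 -0.0932925   0.16930646] [-0.53323342  0.18874617 -0.62874623] 15.8083
16.925
1.3 1 S [113. 348.] T [141. 390.] W [171. 459.]
1.3 -1 S [290. 497.] T [393. 357.] W [609. 459.]
1.4 1 S [118. 347.] T [139. 384.] W [171. 449.]
1.4 -1 S [296. 496.] T [391. 351.] W [609. 449.]
1.5 1 S [123. 346.] T [138. 379.] W [171. 439.]
1.5 -1 S [301. 494.] T [390. 346.] W [610. 439.]
1.57 1 S [126. 344.] T [138. 375.] W [170. 432.]
1.57 -1 S [304. 492.] T [389. 342.] W [610. 432.]
1.6 1 S [128. 343.] T [137. 373.] W [170. 429.]
1.6 -1 S [306. 491.] T [389. 340.] W [610. 430.]
```

View pics/w13.png

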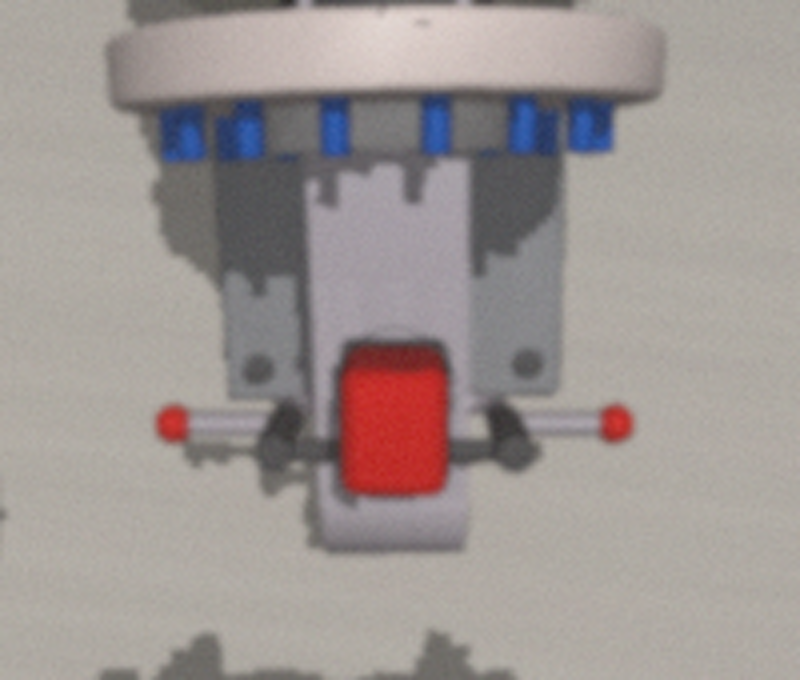

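View pics/s14.png

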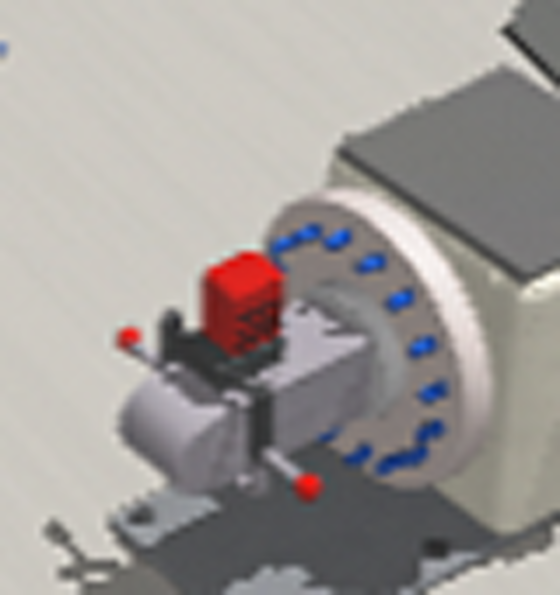

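View pics/t14.png

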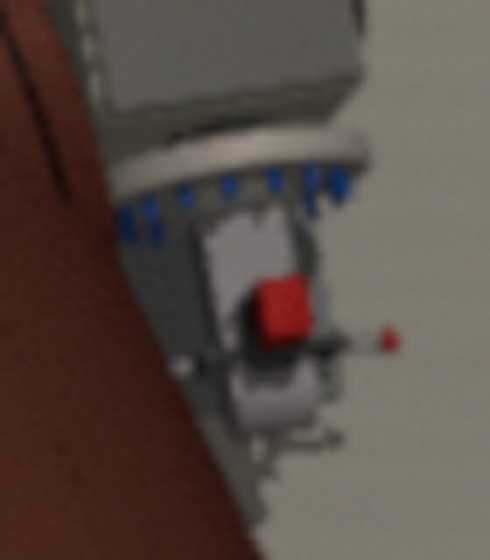

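View pics/sf.png

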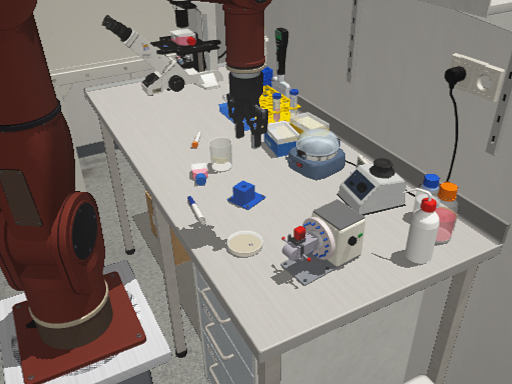

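The scene close-up shows the ears at crop pixels (129,338) and (308,487). That matches the prediction for a loop angle of 1.57–1.6 rad with the collar home. The beaker, flask and dish are at the same pixels as at the start.

```bash
python3 -c "
from bench import *
finish_job();print(get_state()['time_s'])"
```

```text
the job is handed in; nothing more can be done
the job is handed in; nothing more can be done
```

The rotor is locked onto the rotator: the hitch pin is down through the cross hole, the loop has snapped in under the shaft, and I handed the job in after about 17 s.

- **Pin:** I gripped it by the red knob, lifted it out of the block and lowered it into the cross hole with no side contact. It seated with the tool at z = 106.1 mm. Gripped in the block, the tool sat 16 mm above the collar's underside, so this puts the collar on the shaft's 90 mm top face.
- **Loop:** Pushing the ears down took the loop to about 1.0 rad. I then moved the fingers in front of the ears and pushed towards the motor until it closed. After I let go, the scene and top views both put it at about 1.57–1.6 rad, hanging straight down with the bar under the shaft.
- **Forces:** The largest change I commanded a stop on was 12 N, when the pin seated. At the end of the closing push the tool read about 6 N.
- **Surroundings:** The gripper was clear of everything, and by eye the beaker, flask and petri dish had not moved in the scene view.

No check failed. The cameras disagreed by 1–2.5 mm on absolute positions, so I aligned the pin to the hole in the wrist picture. I also changed the rotator's angle from 0.093 to 0.115 rad from that view. The top camera had suggested 0.086–0.10.

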